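# Find the free flap of the cable duct and push it open

### The arm

A 6-joint arm with a two-finger parallel gripper is mounted at the origin on the work surface. World frame = base frame: x ahead of the robot, y to its left, z up, the work surface at z = 0. Lengths are in m, angles in rad, forces in N, time in s.
With the tool pointing down it reaches from about 0.35 to 0.875 m from the base axis. Payload 4.2 kg.
Tool frame: the origin (TCP) lies at the very end of the fingers, on their centre line; the grasp point (between the pads) lies 19 mm behind it; z points along the fingers, y is the line along which they close (so a half turn about z gives the same grasp; the last joint's range is limited). The gripper opens to 85 mm and grips with 20 to 120 N. Pads are 22 mm wide; open, the fingers measure 114 mm over their backs; the gripper's body (76 mm by 85 mm) begins 54 mm behind the grasp point. The pads swing forward as they close: fully open they stand 13 mm farther back than shut.
Start: joints at [1.393, 0.385, 0.008, 0, -1.194, -0.259], TCP at [0.264, 0.566, 0.231] pointing down, gripper open.
Joint ranges: [-3.14, 3.14], [-1.21, 2.06], [-1.07, 1.41], [-3.16, 2.05], [-2.99, -0.16], [-3.1, 3.1]. Speed limits (rad/s): [2.79, 2.79, 3.14, 3.14, 3.14, 3.14].

### API

Orientations are given as a unit quaternion [w, x, y, z].
In Python, from bench import r gives the robot as it stands. The module is installed in compiled form; this text tells all that it offers.
- The arm moves only by the tool apply_moves, never from a script. Its argument "targets" is a list of rows, each an object of numbers: "x", "y", "z": the shift along the tool's x, y, z in units of 3 cm (1.0 is 3 cm); "ax", "ay", "az": the turn, a rotation vector about the tool's x, y, z in units of 0.08 rad (1.0 is 0.08 rad); "gripper": the opening, from -1 (shut) to 1 (fully open), so that 0 is half open. A call has exactly 8 rows; each row shifts and turns the commanded pose from where the row before left it, along the tool's axes as they then stand; what a row does not reach is not made up. A row lasts 1/12 s, in which the tool goes at most 41.7 mm and 7.16 degrees, less where a joint would pass 70% of its speed; a pose out of reach is approached as far as the arm can. A call with a number of a shift or a turn outside -1 to 1 is refused whole. A call with a gripper value outside its range is refused whole. The fingers move at their own pace and stop on an object; "force" is the grip in N (left out, the last holds). Time passes only in rows, so rows that do not move let the fingers close, or fill a call up. It gives the time, the measured TCP pose, the force, the opening and the grip force at its end, in the units of the state.
- r.observe(): the state, without advancing time (a new reading comes with each control period).
- r.camera(name): name is "side" or "top" or "wrist"; returns the picture (480x640x3 uint8, red, green, blue); there is no depth.
- r.camera_params(name): a dict with "intrinsics" (3x3 intrinsics, pixels), "R" (3x3) and "t" (3): a world point X has camera coordinates R X + t. Camera axes: x right, y down, z forward; pixel columns grow to the right and rows downward; lengths in m; the calibration is good to about 2 mm. A picture is of the moment at which its call begins: read the wrist's pose just before it. camera_params takes no time and is no camera call; for the wrist camera it gives the pose at the moment of the call.
- r.hand_in(): hands the job in; it is judged then, once.
The state is a dict: "time_s": time; "joint_positions": joint angles; "dq": joint speeds; "joint_torque": joint torques, N m; "tcp_pos": TCP position; "eef_rot": TCP orientation; "ft_force": force on the tool from outside, world axes, zero at the start; "moment": the same for the moment, N m; "grip_width": opening from 0.0 (shut) to 1.0 (fully open); "finger_force": force on a finger pad.
Only numpy, scipy, OpenCV 4.12 (cv2) and the standard library are available. Lean on these libraries where they do the work, as an engineer would, in place of code of your own. Each camera call takes 0.05 s, during which the arm holds its last target. There are 200 camera calls.

### The job

Three of the four flaps in the top of the bench's cable duct are locked from below and one is free: press the ribbed ends of the flaps with a fingertip until you find the one that rocks. Push that flap's ribbed end down until it is fully open and leave it so. Only press: pick up nothing and leave the other things on the duct and the bench where they are.

Things in the scene. Friction and masses are not known exactly. Their poses are not given: they have to be found in the camera images.
- duct: grey sheet-steel cable duct fixed to the bench, 150 (x) x 360 (y) x 75 mm high. Origin on the bench under the flaps' common pivot line, half-way along; x points across it, away from the robot (front face -72, back +78 mm), y along it to the left, z up. Four identical bare-metal flaps lie flush in its top, centred at y = +126, +42, -42, -126 mm (flap1 to 4); behind them a 46 mm ledge.
- flap1 (a joint): angle (rad) of the leftmost flap about its pivot along the duct's y: 0 shut and flush, grows as its ribbed end (towards the robot) goes down and the plain end rises; stop at 0.9 = fully open. No spring: if free it turns under about 2.5 N on the ribs and stays where left; if locked it gives about 1 mm at most. Which one is free cannot be seen and changes.
- pad1 (a point): middle of the ribs on the upper face of the leftmost flap, 40 mm in front of its pivot line, 75 mm above the bench while shut; moves with the flap. Flap: 68 mm wide (y), 4 mm thick, from 60 mm before its pivot (ribbed end) to 30 mm behind it (plain end); below it the duct is hollow, 68 mm deep.
- flap2 (a joint): angle (rad) of the second from the left flap about its pivot along the duct's y: 0 shut and flush, grows as its ribbed end (towards the robot) goes down and the plain end rises; stop at 0.9 = fully open. No spring: if free it turns under about 2.5 N on the ribs and stays where left; if locked it gives about 1 mm at most. Which one is free cannot be seen and changes.
- pad2 (a point): middle of the ribs on the upper face of the second from the left flap, 40 mm in front of its pivot line, 75 mm above the bench while shut; moves with the flap. Flap: 68 mm wide (y), 4 mm thick, from 60 mm before its pivot (ribbed end) to 30 mm behind it (plain end); below it the duct is hollow, 68 mm deep.
- flap3 (a joint): angle (rad) of the third from the left flap about its pivot along the duct's y: 0 shut and flush, grows as its ribbed end (towards the robot) goes down and the plain end rises; stop at 0.9 = fully open. No spring: if free it turns under about 2.5 N on the ribs and stays where left; if locked it gives about 1 mm at most. Which one is free cannot be seen and changes.
- pad3 (a point): middle of the ribs on the upper face of the third from the left flap, 40 mm in front of its pivot line, 75 mm above the bench while shut; moves with the flap. Flap: 68 mm wide (y), 4 mm thick, from 60 mm before its pivot (ribbed end) to 30 mm behind it (plain end); below it the duct is hollow, 68 mm deep.
- flap4 (a joint): angle (rad) of the rightmost flap about its pivot along the duct's y: 0 shut and flush, grows as its ribbed end (towards the robot) goes down and the plain end rises; stop at 0.9 = fully open. No spring: if free it turns under about 2.5 N on the ribs and stays where left; if locked it gives about 1 mm at most. Which one is free cannot be seen and changes.
- pad4 (a point): middle of the ribs on the upper face of the rightmost flap, 40 mm in front of its pivot line, 75 mm above the bench while shut; moves with the flap. Flap: 68 mm wide (y), 4 mm thick, from 60 mm before its pivot (ribbed end) to 30 mm behind it (plain end); below it the duct is hollow, 68 mm deep.
- tape_front: roll of black tape lying flat, 68 mm across, 20 mm high, on the bench in front of the duct. Leave it alone; origin at its underside
- tape_ledge: small roll of black tape lying flat, 38 mm across, 16 mm high, on the ledge of the duct behind the flaps. Leave it alone; origin at its underside
- tin: small flat steel tin, 34 x 55 x 18 mm, on the ledge of the duct behind the flaps. Leave it alone; origin at its underside
- adapter: black power adapter brick, 50 x 115 x 32 mm, on the bench in front of the duct. Leave it alone; origin at its underside
- screwdriver: screwdriver lying on the bench to the left of the duct. Leave it alone
- tape_side: roll of brown tape lying flat, 72 mm across, 24 mm high, on the bench to the right of the duct. Leave it alone; origin at its underside

How it is judged:
At the end, for the whole second after the job is handed in: One flap stands open and still at 0.78 rad or more (stop at 0.9) and the other three are shut (under 0.1 rad) (((value of joint flap1 above 0.78 rad and velocity of joint flap1 below 0.05 rad/s and value of joint each of flap2, flap3, flap4 below 0.1 rad) or (value of joint flap2 above 0.78 rad and velocity of joint flap2 below 0.05 rad/s and value of joint each of flap1, flap3, flap4 below 0.1 rad) or (value of joint flap3 above 0.78 rad and velocity of joint flap3 below 0.05 rad/s and value of joint each of flap1, flap2, flap4 below 0.1 rad) or (value of joint flap4 above 0.78 rad and velocity of joint flap4 below 0.05 rad/s and value of joint each of flap1, flap2, flap3 below 0.1 rad))); the robot touches nothing.
It fails at once if a loose thing on the duct or the bench is shifted or lifted by more than 25 mm (distance of any of tape_front, tape_ledge, tin, adapter, screwdriver, tape_side from where it was at the start of the episode above 0.025 m).
It also fails if it takes over 45 s, if anything falls off the work surface, if the arm or the gripper's body presses on something with over 40 N, if the wrist force passes 120 N, or if a joint passes its speed limit or range.

## Working session

There is one attempt and no reset: what is moved stays moved. The work goes in short steps, Python scripts to look and compute and a tool call to move; the robot and the scene stay as the last step left them, time stands still between calls to the robot, and variables do not carry over. Pictures are saved under pics/ and viewed, at most 10 in all, crops included, and the job is handed in when it is done.

Besides the shell and the picture viewer there is one more tool, called after ">>>" as name(argument=value, ...) on one line, values as JSON. apply_moves: Moves the arm, as the interface text tells. Shifts and turns lie within -1 to 1; 1 stands for 3 cm of shift or 0.08 rad of turn. Its arguments: {"type":"object","properties":{"targets":{"type":"array","items":{"type":"object","properties":{"x":{"type":"number","minimum":-1,"maximum":1},"y":{"type":"number","minimum":-1,"maximum":1},"z":{"type":"number","minimum":-1,"maximum":1},"ax":{"type":"number","minimum":-1,"maximum":1},"ay":{"type":"number","minimum":-1,"maximum":1},"az":{"type":"number","minimum":-1,"maximum":1},"gripper":{"type":"number"}}}},"force":{"type":"number"}},"required":["targets"]}

```bash
mkdir -p pics; python3 - <<'E'
from bench import r
import cv2,numpy as np
s=r.observe();print(s['time_s'],s['tcp_pos'],s['eef_rot'],s['ft_force'])
for n in('top','side'):
    im=r.camera(n);cv2.imwrite(f'pics/{n}.png',im[:,:,::-1])
    p=r.camera_params(n);print(n,np.array(p['intrinsics']).tolist(),np.round(p['R'],3).tolist(),np.round(p['t'],3).tolist())
E
```

```text
0.0 [0.26414505 0.56579349 0.2302128 ] [ 1.07882625e-03  9.76223730e-01 -2.16762611e-01 -1.90958805e-04] [0.76096655 0.70462007 0.34726134]
top [[442.98245321011615, 0.0, 318.20247280171776], [0.0, 442.98245321011615, 244.44279373401645], [0.0, 0.0, 1.0]] [[-0.017, -1.0, -0.019], [-0.995, 0.019, -0.102], [0.102, 0.017, -0.995]] [0.062, 0.598, 0.744]
side [[461.73245748030723, 0.0, 322.4647737266659], [0.0, 461.73245748030723, 231.68315271848095], [0.0, 0.0, 1.0]] [[0.749, -0.663, -0.003], [-0.44, -0.494, -0.75], [0.496, 0.563, -0.661]] [-0.415, 0.325, 0.547]
```

View pics/top.png

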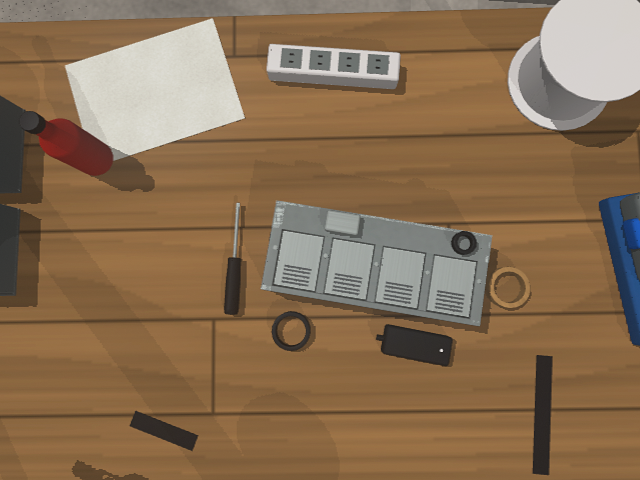

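View pics/side.png

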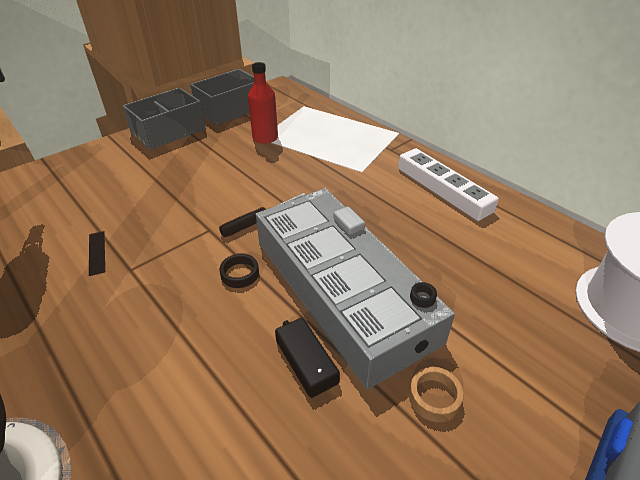

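The top view shows the duct with rib blocks near (296,277), (347,285), (398,293) and (449,302), and its top corners near (277,202), (491,236) and (262,290). The side view shows the adapter and the tape in front of it, both low, with the tin and the small roll on the ledge.

```bash
cat > h.py <<'E'
from bench import r
import cv2,numpy as np
def cast(n,uv,z,p=None):
    p=p or r.camera_params(n);R=np.array(p['R']);t=np.array(p['t']);C=-R.T@t
    d=R.T@np.linalg.inv(p['intrinsics'])@np.array([*uv,1.]);return C+d*(z-C[2])/d[2]
def proj(n,X,p=None):
    p=p or r.camera_params(n);c=np.array(p['intrinsics'])@(np.array(p['R'])@X+p['t']);return c[:2]/c[2]
E
python3 - <<'E'
from h import *
im=cv2.imread('pics/top.png')
c=im[185:345,240:510];cv2.imwrite('pics/crop.png',cv2.resize(c,None,fx=2.9,fy=2.9,interpolation=cv2.INTER_CUBIC))
for uv in[(296,277),(347,285),(398,293),(449,302),(277,202),(491,236),(262,290)]:print(uv,cast('top',uv,.075).round(4))
E
```

```text
(296, 277) [0.5417 0.0883 0.075 ]
(347, 285) [0.5273 0.0052 0.075 ]
(398, 293) [ 0.5129 -0.0773  0.075 ]
(449, 302) [ 0.4971 -0.1591  0.075 ]
(277, 202) [0.6671 0.1186 0.075 ]
(491, 236) [ 0.6033 -0.2326  0.075 ]
(262, 290) [0.5215 0.1442 0.075 ]
```

View pics/crop.png

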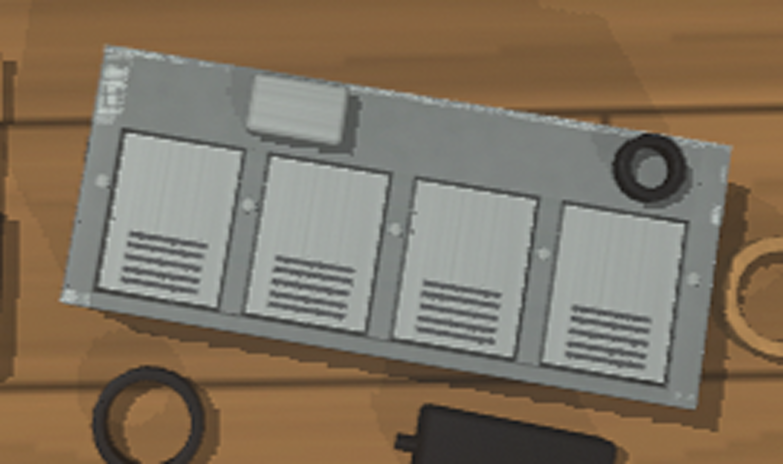

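The crop shows pivot dots at (101,180), (248,205), (395,229), (543,254) and (693,280), top corners at (106,46), (731,146), (693,408) and (64,302), and the ribs towards the front of each flap.

```bash
python3 - <<'E'
from h import *
px=np.array([(101,180),(248,205),(395,229),(543,254),(693,280),(106,46),(731,146),(693,408),(64,302)])/2.9+[240,185]
W=np.array([cast('top',u,.075)[:2] for u in px])
L=np.array([(0,.17),(0,.084),(0,0),(0,-.084),(0,-.17),(.078,.18),(.078,-.18),(-.072,-.18),(-.072,.18)])
# rigid fit
a,b=L-L.mean(0),W-W.mean(0);th=np.arctan2((a[:,0]*b[:,1]-a[:,1]*b[:,0]).sum(),(a*b).sum())
R=np.array([[np.cos(th),-np.sin(th)],[np.sin(th),np.cos(th)]]);o=W.mean(0)-R@L.mean(0)
print('yaw',th,'o',o,'res mm',((W-(L@R.T+o))*1e3).round(1).tolist())
np.savez('d.npz',R=R,o=o,th=th)
s=r.observe();from scipy.spatial.transform import Rotation as Q
q=s['eef_rot'];T=Q.from_quat([*q[1:],q[0]]).as_matrix();print(T.round(3))
x0=T[:2,0];print('turn about tool z (units)',-(th-np.arctan2(x0[1],x0[0]))/.08)
D=np.c_[np.r_[R[:,0],0],-np.r_[R[:,1],0],[0,0,-1]]
for i,y in enumerate((.126,.042,-.042,-.126)):
    P=np.r_[R@[-.046,y]+o,.075];print(i+1,P.round(4),'tool units (aligned)',(D.T@(P-s['tcp_pos'])/.03).round(2), '(current)',(T.T@(P-s['tcp_pos'])/.03).round(2))
E
```

```text
yaw -0.18290219255663995 o [ 0.56062647 -0.0433712 ] res mm [[0.1, -1.0], [-0.1, 0.1], [0.1, -0.0], [-0.1, -0.0], [-0.5, 1.5], [-1.0, -0.1], [-0.2, 0.1], [1.4, 2.0], [0.3, -2.6]]
[[ 0.906 -0.423 -0.001]
 [-0.423 -0.906 -0.002]
 [ 0.     0.002 -1.   ]]
turn about tool z (units) -3.176161355253021
1 [0.5383 0.0889 0.075 ] tool units (aligned) [11.88 13.97  5.18] (current) [15.01 10.53  5.2 ]
2 [0.523  0.0063 0.075 ] tool units (aligned) [11.88 16.77  5.18] (current) [15.71 13.24  5.2 ]
3 [ 0.5078 -0.0763  0.075 ] tool units (aligned) [11.88 19.57  5.18] (current) [16.42 15.95  5.21]
4 [ 0.4925 -0.1589  0.075 ] tool units (aligned) [11.88 22.37  5.18] (current) [17.12 18.66  5.22]
```

>>> apply_moves(targets=[{"az": -0.8,"gripper": -1},{"az": -0.8,"gripper": -1},{"az": -0.8,"gripper": -1},{"az": -0.78,"gripper": -1},{"x": 0.8,"y": 0.9,"gripper": -1},{"x": 0.8,"y": 0.9,"gripper": -1},{"x": 0.8,"y": 0.9,"gripper": -1},{"x": 0.8,"y": 0.9,"gripper": -1}], force=40)

```text
schema error: expected keys x, y, z, ax, ay, az, gripper
```

>>> apply_moves(targets=[{"x": 0.8,"y": 0.9,"gripper": -1},{"x": 0.8,"y": 0.9,"gripper": -1},{"x": 0.8,"y": 0.9,"gripper": -1},{"x": 0.8,"y": 0.9,"gripper": -1},{"x": 0.8,"y": 0.9,"gripper": -1},{"x": 0.8,"y": 0.9,"gripper": -1},{"x": 0.8,"y": 0.9,"gripper": -1},{"x": 0.8,"y": 0.9,"gripper": -1}])

```text
schema error: expected keys x, y, z, ax, ay, az, gripper
```

```bash
cat > rel.py <<'E'
from h import *
from scipy.spatial.transform import Rotation as Q
d=np.load('d.npz');R,o=d['R'],d['o'];s=r.observe();q=s['eef_rot'];T=Q.from_quat([*q[1:],q[0]]).as_matrix()
p=np.array(s['tcp_pos']);print('t',s['time_s'],'tcp',p.round(4),'duct xy',(R.T@(p[:2]-o)).round(4),'F',np.round(s['ft_force'],1),'w',s['grip_width'],'yawerr',np.arctan2(T[1,0],T[0,0])-d['th'],'tilt',T[:2,2].round(4))
for i,y in enumerate((.126,.042,-.042,-.126)):
    P=np.r_[R@[-.046,y]+o,.075];print(i+1,(T.T@(P-p)/.03).round(2))
E
python3 rel.py
```

```text
t 0.1 tcp [0.2642 0.5659 0.2303] duct xy [-0.4023  0.5451] F [ 0.7  0.2 -0.6] w 0.9986572601116991 yawerr -0.2540929084202417 tilt [-0.0007 -0.0018]
1 [15.01 10.53  5.2 ]
2 [15.71 13.24  5.2 ]
3 [16.42 15.95  5.21]
4 [17.12 18.66  5.22]
```

All keys are needed in every row.

>>> apply_moves(targets=[{"x": 0,"y": 0,"z": 0,"ax": 0,"ay": 0,"az": -0.8,"gripper": -1},{"x": 0,"y": 0,"z": 0,"ax": 0,"ay": 0,"az": -0.8,"gripper": -1},{"x": 0,"y": 0,"z": 0,"ax": 0,"ay": 0,"az": -0.8,"gripper": -1},{"x": 0,"y": 0,"z": 0,"ax": 0,"ay": 0,"az": -0.78,"gripper": -1},{"x": 0.8,"y": 0.9,"z": 0,"ax": 0,"ay": 0,"az": 0,"gripper": -1},{"x": 0.8,"y": 0.9,"z": 0,"ax": 0,"ay": 0,"az": 0,"gripper": -1},{"x": 0.8,"y": 0.9,"z": 0,"ax": 0,"ay": 0,"az": 0,"gripper": -1},{"x": 0.8,"y": 0.9,"z": 0,"ax": 0,"ay": 0,"az": 0,"gripper": -1}], force=40)

```text
time_s: 0.77
tcp_pos: [0.3394, 0.4411, 0.2307]
eef_rot: [0.001, 0.996, -0.091, -0.0]
ft_force: [1.1, 0.5, 1.6]
grip_width: 0.002
finger_force: 0.0
```

>>> apply_moves(targets=[{"x": 0.8,"y": 0.9,"z": 0,"ax": 0,"ay": 0,"az": 0,"gripper": -1},{"x": 0.8,"y": 0.9,"z": 0,"ax": 0,"ay": 0,"az": 0,"gripper": -1},{"x": 0.8,"y": 0.9,"z": 0,"ax": 0,"ay": 0,"az": 0,"gripper": -1},{"x": 0.8,"y": 0.9,"z": 0,"ax": 0,"ay": 0,"az": 0,"gripper": -1},{"x": 0.8,"y": 0.9,"z": 0,"ax": 0,"ay": 0,"az": 0,"gripper": -1},{"x": 0.8,"y": 0.9,"z": 0,"ax": 0,"ay": 0,"az": 0,"gripper": -1},{"x": 0.8,"y": 0.9,"z": 0,"ax": 0,"ay": 0,"az": 0,"gripper": -1},{"x": 0.8,"y": 0.9,"z": 0,"ax": 0,"ay": 0,"az": 0,"gripper": -1}])

```text
time_s: 1.43
tcp_pos: [0.4891, 0.1937, 0.2311]
eef_rot: [0.0, 0.996, -0.091, -0.0]
ft_force: [0.4, 1.2, 0.0]
grip_width: 0.002
finger_force: 0.0
```

```bash
python3 rel.py
```

```text
t 1.4333 tcp [0.4891 0.1937 0.2311] duct xy [-0.1134  0.2201] F [0.4 1.2 0. ] w 0.0022336785757483915 yawerr 0.0006159440753806533 tilt [-0.0006 -0.0002]
1 [2.25 3.14 5.2 ]
2 [2.25 5.94 5.2 ]
3 [2.24 8.74 5.2 ]
4 [ 2.24 11.54  5.2 ]
```

>>> apply_moves(targets=[{"x": 0.56,"y": 0.78,"z": 0.2,"ax": 0,"ay": 0,"az": 0,"gripper": -1},{"x": 0.56,"y": 0.78,"z": 0.6,"ax": 0,"ay": 0,"az": 0,"gripper": -1},{"x": 0.56,"y": 0.78,"z": 0.6,"ax": 0,"ay": 0,"az": 0,"gripper": -1},{"x": 0.57,"y": 0.8,"z": 0.6,"ax": 0,"ay": 0,"az": 0,"gripper": -1},{"x": 0,"y": 0,"z": 1,"ax": 0,"ay": 0,"az": 0,"gripper": -1},{"x": 0,"y": 0,"z": 1,"ax": 0,"ay": 0,"az": 0,"gripper": -1},{"x": 0,"y": 0,"z": 0.5,"ax": 0,"ay": 0,"az": 0,"gripper": -1},{"x": 0,"y": 0,"z": 0,"ax": 0,"ay": 0,"az": 0,"gripper": -1}])

```text
time_s: 2.1
tcp_pos: [0.5352, 0.089, 0.092]
eef_rot: [0.002, 0.996, -0.092, -0.004]
ft_force: [-0.1, -0.9, -0.1]
grip_width: 0.0
finger_force: 0.0
```

```bash
python3 rel.py; python3 -c "
from h import *
cv2.imwrite('pics/w1.png',r.camera('wrist')[:,:,::-1])"
```

```text
t 2.1 tcp [0.5352 0.089  0.092 ] duct xy [-0.0491  0.1255] F [-0.1 -0.9 -0.1] w 0.0004545526424851032 yawerr -0.0011877912672692004 tilt [-0.0089 -0.0034]
1 [ 0.11 -0.02  0.57]
2 [0.11 2.78 0.58]
3 [0.12 5.58 0.59]
4 [0.12 8.38 0.61]
```

View pics/w1.png

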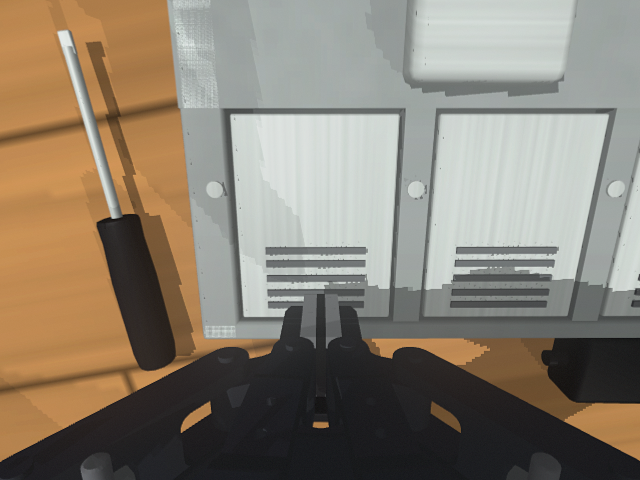

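The wrist view shows the shut fingertips over flap1's ribs, near (320,300), with clear surroundings. Pressing gently.

>>> apply_moves(targets=[{"x": 0.1,"y": 0,"z": 0.2,"ax": 0,"ay": 0,"az": 0,"gripper": -1},{"x": 0,"y": 0,"z": 0.15,"ax": 0,"ay": 0,"az": 0,"gripper": -1},{"x": 0,"y": 0,"z": 0.1,"ax": 0,"ay": 0,"az": 0,"gripper": -1},{"x": 0,"y": 0,"z": 0.07,"ax": 0,"ay": 0,"az": 0,"gripper": -1},{"x": 0,"y": 0,"z": 0.07,"ax": 0,"ay": 0,"az": 0,"gripper": -1},{"x": 0,"y": 0,"z": 0.03,"ax": 0,"ay": 0,"az": 0,"gripper": -1},{"x": 0,"y": 0,"z": 0,"ax": 0,"ay": 0,"az": 0,"gripper": -1},{"x": 0,"y": 0,"z": 0,"ax": 0,"ay": 0,"az": 0,"gripper": -1}])

```text
time_s: 2.82
tcp_pos: [0.5411, 0.0901, 0.0779]
eef_rot: [-0.0, 0.996, -0.091, 0.0]
ft_force: [-0.4, 0.1, 0.4]
grip_width: 0.0
finger_force: 0.0
```

>>> apply_moves(targets=[{"x": -0.1,"y": 0,"z": 0.04,"ax": 0,"ay": 0,"az": 0,"gripper": -1},{"x": 0,"y": 0,"z": 0.04,"ax": 0,"ay": 0,"az": 0,"gripper": -1},{"x": 0,"y": 0,"z": 0.04,"ax": 0,"ay": 0,"az": 0,"gripper": -1},{"x": 0,"y": 0,"z": 0.04,"ax": 0,"ay": 0,"az": 0,"gripper": -1},{"x": 0,"y": 0,"z": 0.04,"ax": 0,"ay": 0,"az": 0,"gripper": -1},{"x": 0,"y": 0,"z": 0,"ax": 0,"ay": 0,"az": 0,"gripper": -1},{"x": 0,"y": 0,"z": 0,"ax": 0,"ay": 0,"az": 0,"gripper": -1},{"x": 0,"y": 0,"z": 0,"ax": 0,"ay": 0,"az": 0,"gripper": -1}])

```text
time_s: 3.48
tcp_pos: [0.5384, 0.0906, 0.0716]
eef_rot: [-0.0, 0.996, -0.091, 0.0]
ft_force: [-0.8, 0.2, 0.2]
grip_width: -0.002
finger_force: 0.1
```

>>> apply_moves(targets=[{"x": 0,"y": 0,"z": 0.04,"ax": 0,"ay": 0,"az": 0,"gripper": -1},{"x": 0,"y": 0,"z": 0.04,"ax": 0,"ay": 0,"az": 0,"gripper": -1},{"x": 0,"y": 0,"z": 0.04,"ax": 0,"ay": 0,"az": 0,"gripper": -1},{"x": 0,"y": 0,"z": 0,"ax": 0,"ay": 0,"az": 0,"gripper": -1},{"x": 0,"y": 0,"z": 0,"ax": 0,"ay": 0,"az": 0,"gripper": -1},{"x": 0,"y": 0,"z": 0,"ax": 0,"ay": 0,"az": 0,"gripper": -1},{"x": 0,"y": 0,"z": 0,"ax": 0,"ay": 0,"az": 0,"gripper": -1},{"x": 0,"y": 0,"z": 0,"ax": 0,"ay": 0,"az": 0,"gripper": -1}])

```text
time_s: 4.15
tcp_pos: [0.5382, 0.0906, 0.0681]
eef_rot: [-0.0, 0.996, -0.091, 0.0]
ft_force: [0.0, -0.2, 0.9]
grip_width: 0.001
finger_force: 0.5
```

```bash
python3 rel.py; python3 -c "
from h import *
a=r.camera('wrist')[:,:,::-1];b=r.camera('side')[:,:,::-1]
b=cv2.resize(b[180:380,240:460],(440,400),interpolation=cv2.INTER_CUBIC)
cv2.imwrite('pics/w2.png',np.hstack([cv2.resize(a[80:380,180:450],(360,400)),b]))"
```

```text
t 4.15 tcp [0.5382 0.0906 0.0681] duct xy [-0.0464  0.1277] F [ 0.  -0.2  0.9] w 0.0009251987482856065 yawerr 0.0004923513370716226 tilt [0.0003 0.0001]
1 [ 0.01  0.06 -0.23]
2 [ 0.01  2.86 -0.23]
3 [ 0.01  5.66 -0.23]
4 [ 0.01  8.46 -0.23]
```

View pics/w2.png

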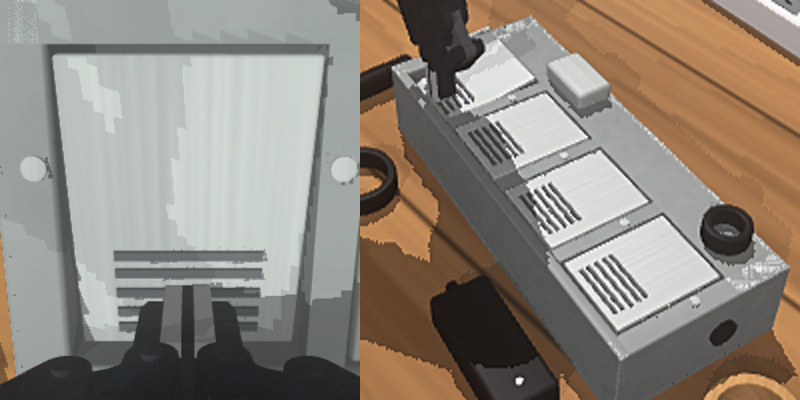

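Flap1 has rocked: there is a dark gap at its ribbed end at (190,345) and its plain end is raised. It is the free one, so push on.

>>> apply_moves(targets=[{"x": 0,"y": 0,"z": 0.15,"ax": 0,"ay": 0,"az": 0,"gripper": -1},{"x": 0,"y": 0,"z": 0.15,"ax": 0,"ay": 0,"az": 0,"gripper": -1},{"x": 0,"y": 0,"z": 0.15,"ax": 0,"ay": 0,"az": 0,"gripper": -1},{"x": 0,"y": 0,"z": 0.15,"ax": 0,"ay": 0,"az": 0,"gripper": -1},{"x": 0,"y": 0,"z": 0.1,"ax": 0,"ay": 0,"az": 0,"gripper": -1},{"x": 0,"y": 0,"z": 0.1,"ax": 0,"ay": 0,"az": 0,"gripper": -1},{"x": 0,"y": 0,"z": 0,"ax": 0,"ay": 0,"az": 0,"gripper": -1},{"x": 0,"y": 0,"z": 0,"ax": 0,"ay": 0,"az": 0,"gripper": -1}])

```text
time_s: 4.92
tcp_pos: [0.5372, 0.0903, 0.0433]
eef_rot: [0.0, 0.996, -0.091, -0.001]
ft_force: [-0.6, 0.7, 0.7]
grip_width: -0.003
finger_force: 0.0
```

>>> apply_moves(targets=[{"x": 0,"y": 0,"z": 0.08,"ax": 0,"ay": 0,"az": 0,"gripper": -1},{"x": 0,"y": 0,"z": 0.08,"ax": 0,"ay": 0,"az": 0,"gripper": -1},{"x": 0,"y": 0,"z": 0.08,"ax": 0,"ay": 0,"az": 0,"gripper": -1},{"x": 0,"y": 0,"z": 0.08,"ax": 0,"ay": 0,"az": 0,"gripper": -1},{"x": 0,"y": 0,"z": 0,"ax": 0,"ay": 0,"az": 0,"gripper": -1},{"x": 0,"y": 0,"z": 0,"ax": 0,"ay": 0,"az": 0,"gripper": -1},{"x": 0,"y": 0,"z": 0,"ax": 0,"ay": 0,"az": 0,"gripper": -1},{"x": 0,"y": 0,"z": 0,"ax": 0,"ay": 0,"az": 0,"gripper": -1}])

```text
time_s: 5.58
tcp_pos: [0.5379, 0.0905, 0.0343]
eef_rot: [0.0, 0.996, -0.091, -0.0]
ft_force: [-0.0, 1.4, 0.9]
grip_width: -0.002
finger_force: 0.0
```

>>> apply_moves(targets=[{"x": 0,"y": 0,"z": -0.6,"ax": 0,"ay": 0,"az": 0,"gripper": -1},{"x": 0,"y": 0,"z": -0.8,"ax": 0,"ay": 0,"az": 0,"gripper": -1},{"x": 0,"y": 0,"z": -0.6,"ax": 0,"ay": 0,"az": 0,"gripper": -1},{"x": 0,"y": 0,"z": 0,"ax": 0,"ay": 0,"az": 0,"gripper": -1},{"x": 0.2,"y": -0.1,"z": 0,"ax": 0,"ay": 0,"az": 0,"gripper": -1},{"x": 0.2,"y": 0,"z": 0,"ax": 0,"ay": 0,"az": 0,"gripper": -1},{"x": 0,"y": 0,"z": 0,"ax": 0,"ay": 0,"az": 0,"gripper": -1},{"x": 0,"y": 0,"z": 0,"ax": 0,"ay": 0,"az": 0,"gripper": -1}])

```text
time_s: 6.25
tcp_pos: [0.5503, 0.091, 0.0932]
eef_rot: [0.001, 0.996, -0.091, -0.001]
ft_force: [0.5, -0.5, 0.9]
grip_width: 0.002
finger_force: 0.0
```

```bash
python3 rel.py|head -1; python3 -c "
from h import *
a=r.camera('wrist')[:,:,::-1];b=r.camera('side')[:,:,::-1]
b=cv2.resize(b[180:380,240:460],(440,400),interpolation=cv2.INTER_CUBIC)
cv2.imwrite('pics/w3.png',np.hstack([cv2.resize(a[80:380,180:450],(360,400)),b]))"
```

```text
t 6.25 tcp [0.5503 0.091  0.0932] duct xy [-0.0346  0.1303] F [ 0.5 -0.5  0.9] w 0.0021961278279410165 yawerr -7.081535263481209e-05 tilt [-0.0021 -0.0009]
```

View pics/w3.png

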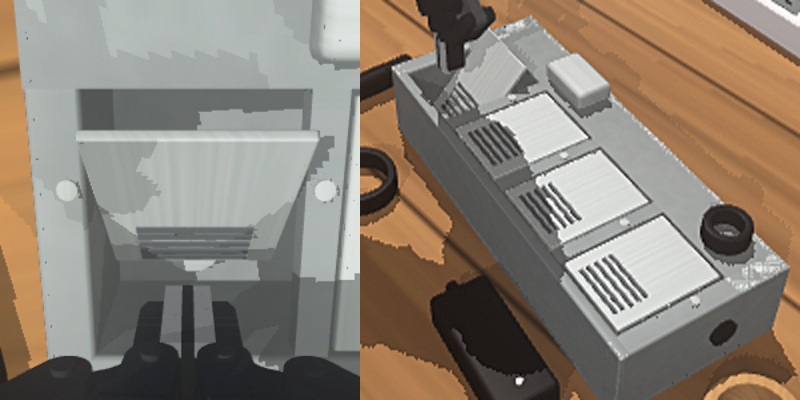

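Flap1 is wide open but perhaps not at its stop: its lower edge is at (190,262) and its plain edge at (200,135). Pressing again, nearer the pivot, down to the stop.

>>> apply_moves(targets=[{"x": 0.1,"y": 0.1,"z": 0.4,"ax": 0,"ay": 0,"az": 0,"gripper": -1},{"x": 0,"y": 0,"z": 0.3,"ax": 0,"ay": 0,"az": 0,"gripper": -1},{"x": 0,"y": 0,"z": 0.3,"ax": 0,"ay": 0,"az": 0,"gripper": -1},{"x": 0,"y": 0,"z": 0.2,"ax": 0,"ay": 0,"az": 0,"gripper": -1},{"x": 0,"y": 0,"z": 0.1,"ax": 0,"ay": 0,"az": 0,"gripper": -1},{"x": 0,"y": 0,"z": 0.0,"ax": 0,"ay": 0,"az": 0,"gripper": -1},{"x": 0,"y": 0,"z": 0,"ax": 0,"ay": 0,"az": 0,"gripper": -1},{"x": 0,"y": 0,"z": 0,"ax": 0,"ay": 0,"az": 0,"gripper": -1}])

```text
time_s: 7.02
tcp_pos: [0.5532, 0.088, 0.0559]
eef_rot: [-0.0, 0.996, -0.091, 0.0]
ft_force: [-0.5, -0.2, 0.1]
grip_width: 0.002
finger_force: 0.0
```

>>> apply_moves(targets=[{"x": 0,"y": 0,"z": 0.05,"ax": 0,"ay": 0,"az": 0,"gripper": -1},{"x": 0,"y": 0,"z": 0.05,"ax": 0,"ay": 0,"az": 0,"gripper": -1},{"x": 0,"y": 0,"z": 0.05,"ax": 0,"ay": 0,"az": 0,"gripper": -1},{"x": 0,"y": 0,"z": 0,"ax": 0,"ay": 0,"az": 0,"gripper": -1},{"x": 0,"y": 0,"z": 0,"ax": 0,"ay": 0,"az": 0,"gripper": -1},{"x": 0,"y": 0,"z": 0,"ax": 0,"ay": 0,"az": 0,"gripper": -1},{"x": 0,"y": 0,"z": 0,"ax": 0,"ay": 0,"az": 0,"gripper": -1},{"x": 0,"y": 0,"z": 0,"ax": 0,"ay": 0,"az": 0,"gripper": -1}])

```text
time_s: 7.68
tcp_pos: [0.5529, 0.0879, 0.0511]
eef_rot: [-0.0, 0.996, -0.091, 0.0]
ft_force: [0.0, 0.4, -0.6]
grip_width: 0.002
finger_force: 0.0
```

>>> apply_moves(targets=[{"x": 0,"y": 0,"z": 0.05,"ax": 0,"ay": 0,"az": 0,"gripper": -1},{"x": 0,"y": 0,"z": 0.05,"ax": 0,"ay": 0,"az": 0,"gripper": -1},{"x": 0,"y": 0,"z": 0.05,"ax": 0,"ay": 0,"az": 0,"gripper": -1},{"x": 0,"y": 0,"z": 0,"ax": 0,"ay": 0,"az": 0,"gripper": -1},{"x": 0,"y": 0,"z": 0,"ax": 0,"ay": 0,"az": 0,"gripper": -1},{"x": 0,"y": 0,"z": 0,"ax": 0,"ay": 0,"az": 0,"gripper": -1},{"x": 0,"y": 0,"z": 0,"ax": 0,"ay": 0,"az": 0,"gripper": -1},{"x": 0,"y": 0,"z": 0,"ax": 0,"ay": 0,"az": 0,"gripper": -1}])

```text
time_s: 8.35
tcp_pos: [0.5531, 0.088, 0.0469]
eef_rot: [-0.0, 0.996, -0.091, 0.0]
ft_force: [-2.0, 0.3, 6.0]
grip_width: 0.006
finger_force: 2.1
```

>>> apply_moves(targets=[{"x": 0,"y": 0,"z": 0.04,"ax": 0,"ay": 0,"az": 0,"gripper": -1},{"x": 0,"y": 0,"z": 0.04,"ax": 0,"ay": 0,"az": 0,"gripper": -1},{"x": 0,"y": 0,"z": 0.02,"ax": 0,"ay": 0,"az": 0,"gripper": -1},{"x": 0,"y": 0,"z": 0,"ax": 0,"ay": 0,"az": 0,"gripper": -1},{"x": 0,"y": 0,"z": 0,"ax": 0,"ay": 0,"az": 0,"gripper": -1},{"x": 0,"y": 0,"z": 0,"ax": 0,"ay": 0,"az": 0,"gripper": -1},{"x": 0,"y": 0,"z": 0,"ax": 0,"ay": 0,"az": 0,"gripper": -1},{"x": 0,"y": 0,"z": 0,"ax": 0,"ay": 0,"az": 0,"gripper": -1}])

```text
time_s: 9.02
tcp_pos: [0.5534, 0.088, 0.0465]
eef_rot: [-0.0, 0.996, -0.09, 0.001]
ft_force: [-7.3, 0.4, 20.8]
grip_width: 0.001
finger_force: 8.7
```

The force rose to 21 N with no travel, so the flap is at its stop. Retreating straight up.

>>> apply_moves(targets=[{"x": 0,"y": 0,"z": -0.3,"ax": 0,"ay": 0,"az": 0,"gripper": -1},{"x": -0.1,"y": 0,"z": -0.5,"ax": 0,"ay": 0,"az": 0,"gripper": -1},{"x": 0,"y": 0,"z": -0.8,"ax": 0,"ay": 0,"az": 0,"gripper": -1},{"x": 0,"y": 0,"z": -0.8,"ax": 0,"ay": 0,"az": 0,"gripper": -1},{"x": 0,"y": 0,"z": -0.8,"ax": 0,"ay": 0,"az": 0,"gripper": -1},{"x": 0,"y": 0,"z": -0.8,"ax": 0,"ay": 0,"az": 0,"gripper": -1},{"x": 0,"y": 0,"z": 0,"ax": 0,"ay": 0,"az": 0,"gripper": -1},{"x": 0,"y": 0,"z": 0,"ax": 0,"ay": 0,"az": 0,"gripper": -1}])

```text
time_s: 9.68
tcp_pos: [0.5504, 0.0887, 0.1644]
eef_rot: [-0.001, 0.996, -0.091, 0.001]
ft_force: [-0.5, -0.1, 0.5]
grip_width: -0.001
finger_force: 0.0
```

```bash
python3 rel.py|head -1; python3 -c "
from h import *
a=r.camera('wrist')[:,:,::-1];b=r.camera('side')[:,:,::-1]
b=cv2.resize(b[180:380,240:460],(440,400),interpolation=cv2.INTER_CUBIC)
cv2.imwrite('pics/w4.png',np.hstack([cv2.resize(a[80:380,180:450],(360,400)),b]))"
```

```text
t 9.6833 tcp [0.5504 0.0887 0.1644] duct xy [-0.0341  0.128 ] F [-0.5 -0.1  0.5] w -0.0006288566413042008 yawerr 0.000214287443786626 tilt [0.0023 0.0015]
```

View pics/w4.png

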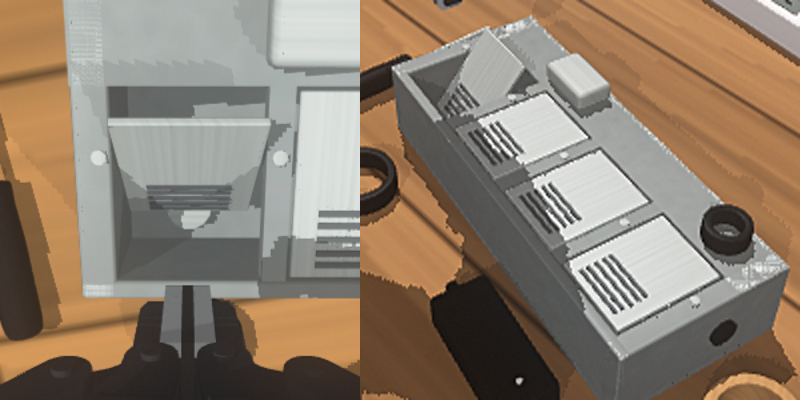

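Flap1 stands fully open, with its ribs at (190,195) and its plain edge at (190,122). The other three flaps are flush, the loose things have not moved and the arm is clear.

```bash
python3 -c "
from bench import r
print(r.hand_in())"
```

```text
the job is handed in; nothing more can be done
None
```

Flap1 (leftmost) was the free one; I pushed it to its stop (about 21 N with no further travel), left it open with the arm clear, and handed the job in at about 10 s, though the hand-in gave no verdict.

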